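# Turn the circuit board over in its bench holder

### The job

The circuit board in the bench holder has its component side up: turn it over about its spindles by pushing on it with the fingertips, so that it ends lying level with its bare copper side up, and take the hand away. Only push: do not take the board or its edge between the fingers, do not lift, tip or shove the holder along the bench, and leave everything else on the bench where it is.

Things in the scene. Friction and masses are not known exactly. Their poses are not given: they have to be found in the camera images.
- board (a joint): angle of the board about its spindles, rad: 0 level with component side up; grows as the -x long edge (the one nearer the robot) goes down and the +x edge comes up; +pi or -pi level, copper side up. Turns freely either way, +-6.2 rad. Balanced, with spindle friction (0.09 N m, about 2 N at a long edge): it stays at any angle where it is left. Starts up to 0.5 rad off level
- board_center (a point): centre of the board, on the spindle axis, 130 mm above the bench. Board 100 mm (x) by 160 mm (y, along the spindles), 2 mm thick; z points out of the component side. Chips and connectors up to 14 mm high stand within 26 mm of the middle line, leaving a bare margin 24 mm wide along each long edge. The copper side (-z) is flat apart from solder dots under 1 mm
- board_edge (a point): middle of the board's -x long edge, 50 mm from the spindle axis; it turns with the board and is nearer the robot at the start. Both long edges are free. The 100 mm long ends are held in steel jaw blocks, 64 mm (x) by 14 mm (y), 12 mm thick, centred 83 mm either side of the board's centre; jaws, spindles and the black knobs outside the uprights turn with the board
- holder: board holder, about 2.4 kg, loose on rubber feet; a push of 8 N does not shift it. Dark steel base plate 150 mm (x) by 280 mm (y), top 16 mm above the bench. Origin: centre of its underside, at bench height; y axis along the spindles, -x side towards the robot, turned up to 0.7 rad
- upright (a point): top of the holder's +y upright, 148 mm above the bench, 112 mm from the board's centre along the spindles; the other stands likewise at -y. Aluminium, 36 mm wide (x), 12 mm thick, round top; the knobs outside reach 144 mm from the centre. Between the uprights, under the board, there is only a tie bar 40 mm above the bench, so the long edges swing clear
- spool: small reel of solder standing on its flat side beside one upright of the holder, 52 mm across, 40 mm high; origin: centre of its underside. Leave it alone
- cutters: side cutters lying flat just beyond the holder's base, about 130 mm long, 45 mm wide, 13 mm high; origin: on the bench under the handles' middle, x axis towards the cutting tips. Leave them alone
- screwdriver: black-handled screwdriver lying just in front of the holder's base, 170 mm long, about 30 mm high; origin: under its middle, x axis towards the blade. Leave it alone
- multimeter: black hand multimeter lying on its back, 150 x 75 mm, 41 mm high over its dial; origin: centre of its underside. Leave it alone
- bottle: upright bluish water bottle with a white cap, 64 mm across, 225 mm high; origin: centre of its underside. Leave it alone
- goggles: safety glasses with a wrap-round clear lens and black temples, unfolded, about 150 mm wide, 150 mm long, 48 mm high, standing on the lens's lower rim; origin: on the bench under the nose bridge. Leave them alone
- rotary_tool: yellow hand rotary tool lying on the white foam block (260 x 200 mm, 55 mm high), 210 mm long, 43 mm thick; origin: on the foam under its middle. Leave it alone
- blank_board: blank copper-clad board lying on the foam block, 100 x 75 mm, 4 mm thick; origin: centre of its underside. Leave it alone

How it is judged:
By the outcome, as a careful person would: the job done as asked, in the order asked, and still so for the second after the job is handed in, with the robot touching nothing.
It also fails if it takes over 48 s, if anything falls off the work surface, if the arm or the gripper's body presses on something with over 40 N, if the wrist force passes 120 N, or if a joint passes its speed limit or range.

### The arm

A 7-joint arm with a two-finger parallel gripper is mounted at the origin on the work surface. World frame = base frame: x ahead of the robot, y to its left, z up, the work surface at z = 0. Lengths are in m, angles in rad, forces in N, time in s.
With the tool pointing down it reaches from about 0.4 to 0.875 m from the base axis. Payload 19.3 kg.
Tool frame: the origin (TCP) lies at the very end of the fingers, on their centre line; the grasp point (between the pads) lies bot.pinch_z behind it (bot.pinch_z is the distance from the TCP to the grasp point, in m); z points along the fingers, y is the line along which they close (so a half turn about z gives the same grasp; the last joint's range is limited). The gripper opens to 85 mm and grips with 20 to 120 N. Pads are 22 mm wide; open, the fingers measure 114 mm over their backs; the gripper's body (76 mm by 85 mm) begins 54 mm behind the grasp point. The pads swing forward as they close: fully open they stand 13 mm farther back than shut.
Start: joints at [1.185, 0.521, -0.036, 1.599, 0.021, 1.021, -0.113], TCP at [0.194, -0.594, 0.196] pointing down, gripper open.
Joint ranges: [-2.91, 2.91], [-0.3, 2.13], [-1.5, 1.42], [0.17, 2.43], [-1.26, 4.41], [0.16, 1.93], [-2.52, 2.52]. Speed limits (rad/s): [1.89, 1.89, 2.39, 2.39, 3.01, 3.01, 3.01].

### API

Orientations are given as [roll, pitch, yaw] about the fixed x, y, z axes, in that order (R = Rz(yaw) Ry(pitch) Rx(roll)).
In Python, from workcell import bot, grab_frame, ticket gives the robot as it stands.
- The arm moves only by the tool arm_command, never from a script. Its argument "commands" is a list of rows, each a list of 3 entries, a list of its own where there are three numbers: the shift along the world's x, y, z in mm, then the turn about the world's z in rad, then the gripper command: -1 is fully open, 1 is shut, values between are in proportion. In form: [[[tx, ty, tz], roll, fingers], ...]. A call has 1 to 20 rows; each row shifts and turns the commanded pose from where the row before left it; what a row does not reach is not made up. A row lasts 1/10 s, in which the tool goes at most 50 mm and 8.59 degrees, less where a joint would pass 70% of its speed; a pose out of reach is approached as far as the arm can. A call with a gripper value outside its range is refused whole. The fingers move at their own pace and stop on an object; "newtons" is the grip in N (left out, the last holds). Time passes only in rows, so rows that do not move let the fingers close. It gives the time, the measured TCP pose, the force, the opening and the grip force at its end, in the units of the state.
- bot.observe(): the state, without advancing time (a new reading comes with each control period).
- grab_frame(name): name is "scene" or "top" or "wrist"; returns a dict with "image" (384x512x3 uint8, red, green, blue), "vertical_fov" (degrees; the focal length in pixels is half the picture's height over the tangent of half this angle, whatever the lens; pixels are square), "cx", "cy" (the principal point, pixels), "k1" (the pictures are not rectified: a ray, as slopes to the right and down, at radius r is drawn at 1 + k1 r^2 times it, then the intrinsics apply), "R" (3x3) and "t" (3): a world point X has camera coordinates R X + t. Camera axes: x right, y down, z forward; pixel columns grow to the right and rows downward; lengths in m; the calibration is good to about 2 mm. A picture is of the moment at which its call begins. There is no depth.
- ticket.job_done(): hands the job in; it is judged then, once.
The state is a dict: "clock": time; "qpos": joint angles; "qd": joint speeds; "joint_efforts": joint torques, N m; "position": TCP position; "tool_rot": TCP orientation; "force": force on the tool from outside, world axes, zero at the start; "moment": the same for the moment, N m; "grip_width": finger opening in m; "finger_force": force on a finger pad.
Only numpy, scipy, OpenCV 4.12 (cv2) and the standard library are available. Lean on these libraries where they do the work, as an engineer would, in place of code of your own. Each camera call takes 0.05 s, during which the arm holds its last target. There are 200 camera calls.

## Working session

There is one attempt and no reset: what is moved stays moved. The work goes in short steps, Python scripts to look and compute and a tool call to move; the robot and the scene stay as the last step left them, time stands still between calls to the robot, and variables do not carry over. Pictures are saved under pics/ and viewed, at most 10 in all, crops included, and the job is handed in when it is done.

Besides the shell and the picture viewer there is one more tool, called after "Call:" in YAML: its name, and indented under it one key for each argument. arm_command: Moves the arm, as the interface text tells. Its arguments: {"type":"object","properties":{"commands":{"type":"array"},"newtons":{"type":"number"}},"required":["commands"]}

```bash
mkdir -p pics
cat > h.py <<'E'
import numpy as np, cv2, pickle
from workcell import bot, grab_frame, ticket
def K(f):
    h=f["image"].shape[0]; F=h/2/np.tan(np.radians(f["vertical_fov"])/2)
    return np.array([[F,0,f["cx"]],[0,F,f["cy"]],[0,0,1.]])
def snap(n,tag):
    f=grab_frame(n); cv2.imwrite(f"pics/{tag}.png",f["image"][:,:,::-1]); pickle.dump(f,open(f"pics/{tag}.pkl","wb")); return f
def load(tag): return pickle.load(open(f"pics/{tag}.pkl","rb"))
def ray(f,uv):
    p=cv2.undistortPoints(np.array([[uv]],float),K(f),np.array([f["k1"],0,0,0.]))[0,0]
    # drawn = ideal*(1+k1 r^2): same as OpenCV model
    R=np.array(f["R"]);t=np.array(f["t"])
    d=R.T@np.array([p[0],p[1],1]); return -R.T@t,d/np.linalg.norm(d)
def onplane(f,uv,z):
    o,d=ray(f,uv); return o+d*(z-o[2])/d[2]
def tri(fa,a,fb,b):
    o1,d1=ray(fa,a);o2,d2=ray(fb,b)
    s=np.linalg.lstsq(np.stack([d1,-d2],1),o2-o1,rcond=None)[0]
    p,q=o1+s[0]*d1,o2+s[1]*d2
    return (p+q)/2,np.linalg.norm(p-q)
def proj(f,X):
    p,_=cv2.projectPoints(np.array(X,float).reshape(-1,3),cv2.Rodrigues(np.array(f["R"]))[0],np.array(f["t"],float),K(f),np.array([f["k1"],0,0,0.])); return p[:,0]
E
python3 - <<'E'
from h import *
for n in("scene","top"):
    f=snap(n,n+"0"); print(n,f["vertical_fov"],f["k1"],-np.array(f["R"]).T@f["t"])
    cv2.imwrite(f"pics/{n}0v.png",cv2.resize(f["image"][:,:,::-1],(800,600),interpolation=cv2.INTER_CUBIC))
s=bot.observe();print(s["clock"],s["position"],s["tool_rot"],bot.pinch_z)
E
```

```text
scene 52.244232531013736 -0.12245994307349133 [1.30857297 0.06531454 1.34110392]
top 53.525392370693545 -0.06434107426120039 [0.50353244 0.05160278 1.2031862 ]
0.1 [ 0.19395183 -0.59379835  0.19559791] [-3.14058979e+00  6.31554399e-05  3.15743487e-01] 0.0187
```

View pics/scene0v.png

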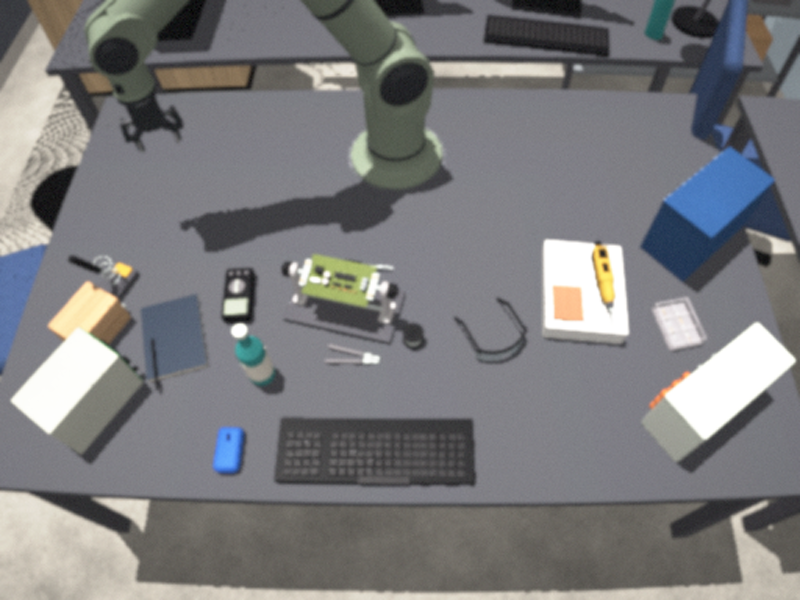

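View pics/top0v.png

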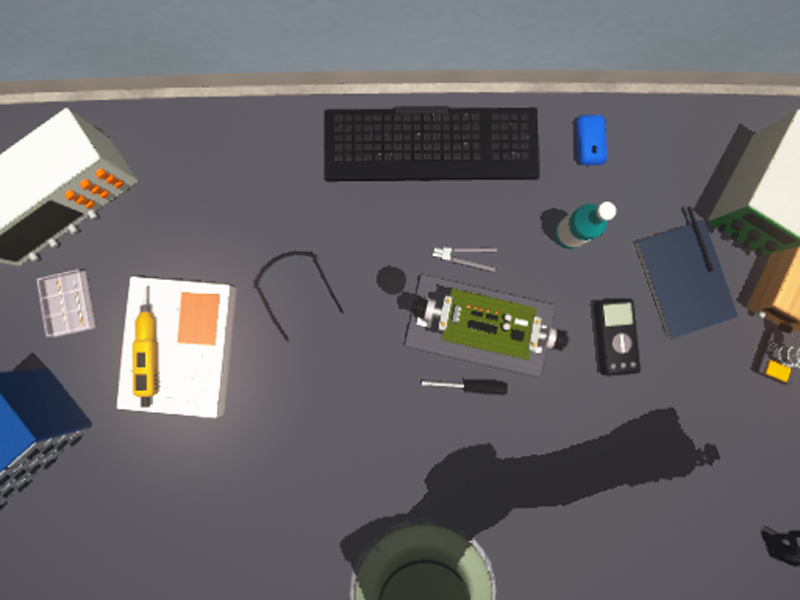

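Top view: the board is green, centred near (490,322) in the 800 px view, with the spool at (391,280), the screwdriver in front at (465,386) and the cutters beyond at (465,257). In the scene view the board is near (345,280). Next I'll measure the green quadrilateral in both views.

Run:
```python
from h import *
Q={}
for n,box in(("scene",(160,140,270,230)),("top",(240,160,390,260))):
    f=load(n+"0"); im=f["image"]; x0,y0,x1,y1=box
    hsv=cv2.cvtColor(im,cv2.COLOR_RGB2HSV); m=cv2.inRange(hsv,(28,90,40),(50,255,255))
    mm=np.zeros_like(m); mm[y0:y1,x0:x1]=m[y0:y1,x0:x1]
    mm=cv2.morphologyEx(mm,cv2.MORPH_CLOSE,np.ones((7,7)))
    c=max(cv2.findContours(mm,0,2)[0],key=cv2.contourArea)
    h=cv2.convexHull(c); r=cv2.minAreaRect(c)
    for e in np.arange(1,15,.5):
        q=cv2.approxPolyDP(h,e,True)[:,0]
        if len(q)<=4: break
    Q[n]=q; print(n,cv2.contourArea(c),r,q.tolist())
    crop=im[y0:y1,x0:x1,::-1].copy(); k=5
    v=cv2.resize(crop,None,fx=k,fy=k,interpolation=cv2.INTER_CUBIC)
    cv2.polylines(v,[((q-[x0,y0])*k+2).astype(int)],True,(0,0,255),1)
    cv2.imwrite(f"pics/{n}_crop.png",v)
ft=load("top0"); print([onplane(ft,p,.13).round(3).tolist() for p in Q["top"]])
```

```text
scene 834.0 ((216.4363555908203, 178.80239868164062), (41.356605529785156, 25.493797302246094), 11.888657569885254) [[201, 164], [239, 172], [232, 195], [194, 186]]
top 1743.5 ((313.3623352050781, 206.9297637939453), (57.938804626464844, 33.72892761230469), 12.994616508483887) [[289, 184], [342, 197], [338, 229], [283, 217]]
[[0.597, -0.054, 0.13], [0.558, -0.204, 0.13], [0.468, -0.19, 0.13], [0.504, -0.035, 0.13]]
```

View pics/scene_crop.png

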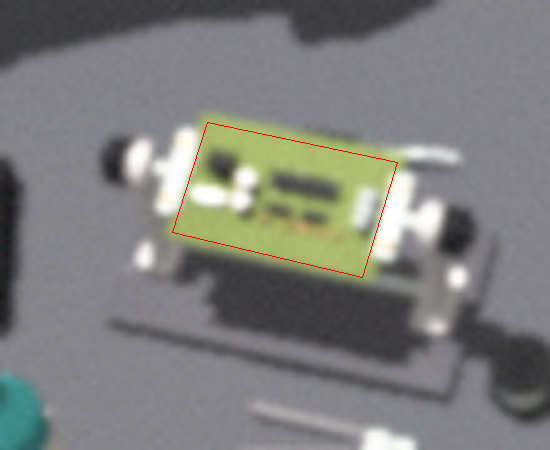

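View pics/top_crop.png

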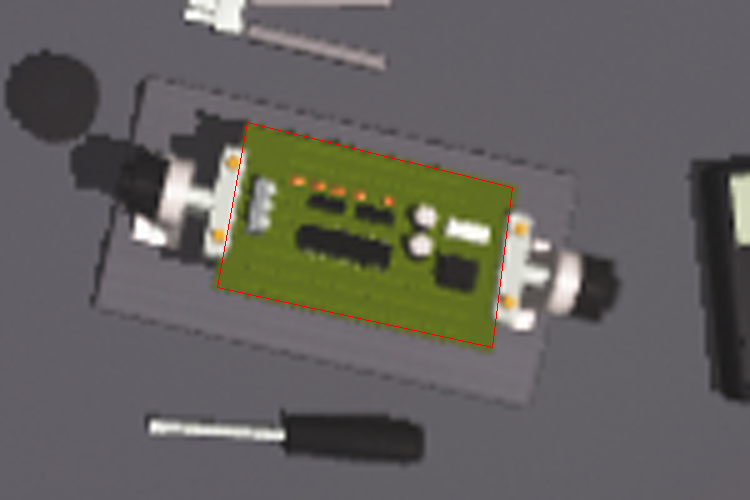

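The red outlines follow the board in both views. In the scene view the true edge lies about 1–2 px outside the line, so I'll refine those corners by eye and triangulate.

Run:
```python
from h import *
fs,ft=load("scene0"),load("top0")
S=lambda x,y:(160+x/5-.4,140+y/5-.4); T=lambda x,y:(240+x/5-.4,160+y/5-.4)
# order: near+y, near-y, far-y, far+y
s=[S(401,156),S(203,113),S(171,236),S(377,281)]
t=[T(217,289),T(493,349),T(514,187),T(247,121)]
P=[]
for a,b in zip(s,t):
    p,e=tri(fs,a,ft,b); P.append(p); print(p.round(4),round(e,4))
P=np.array(P); c=P.mean(0); ax=(P[0]+P[3]-P[1]-P[2]); up=(P[2]+P[3]-P[0]-P[1])/2
print("c",c,"len",np.linalg.norm(ax)/2,"wid",np.linalg.norm(up),"yaw",np.arctan2(-ax[0],ax[1]),"tilt",np.arcsin(up[2]/.1),np.arctan2(up[2],np.hypot(*up[:2])))
# base plate corners on z=.016 from top
B=[onplane(ft,T(*q),.016) for q in((92,308),(530,406),(578,177),(147,77))]
B=np.array(B);print(B.round(3).tolist(),B.mean(0),np.linalg.norm(B[0]-B[1]),np.linalg.norm(B[0]-B[3]))
a=B[0]+B[3]-B[1]-B[2];print("yawB",np.arctan2(-a[0],a[1]))
print("bottle base/cap etc", onplane(ft,(607/1.5625,210/1.5625),.225),"spool",onplane(ft,(391/1.5625,280/1.5625),.04))
```

```text
[ 0.5024 -0.0353  0.144 ] 0.0022
[ 0.4672 -0.186   0.1496] 0.0005
[ 0.5582 -0.206   0.1223] 0.0015
[ 0.5976 -0.053   0.1244] 0.0031
c [ 0.5313412  -0.12007072  0.13506339] len 0.15639586837033392 wid 0.09784475615096092 yaw -0.24095125394972144 tilt -0.23688053387384822 -0.24220162231458175
[[0.491, 0.033, 0.016], [0.427, -0.239, 0.016], [0.569, -0.273, 0.016], [0.635, -0.003, 0.016]] [ 0.5307627  -0.12029725  0.016     ] 0.27980287422064776 0.1485588786976576
yawB -0.23682032736706393
bottle base/cap etc [ 0.71608803 -0.30933413  0.225     ] spool [0.62056215 0.05591445 0.04      ]
```

Centre (0.531, -0.120) with z ≈ 0.13, and yaw ≈ -0.239 both from the board and from the base plate, whose 280 x 149 mm size checks. The board angle is ≈ -0.24, so the near edge is already high.

Plan:
1. Push the far margin down with the shut fingertips.
2. Go round to the robot side and sweep the raised near edge over towards +x.
3. Press it level.

Call:
arm_command:
  commands:
    - [[0,0,20],0,1]
    - [[27,33,3],-0.04,1]
    - [[27,33,3],-0.04,1]
    - [[27,33,3],-0.04,1]
    - [[27,33,3],-0.04,1]
    - [[27,33,3],-0.04,1]
    - [[27,33,3],-0.04,1]
    - [[27,33,3],-0.04,1]
    - [[27,33,3],-0.04,1]
    - [[27,33,3],-0.04,1]
    - [[27,33,3],-0.04,1]
    - [[27,33,3],-0.04,1]
    - [[27,33,3],-0.04,1]
    - [[27,33,3],-0.04,1]
    - [[27,33,3],-0.035,1]
    - [[0,0,0],0,1]
    - [[0,0,0],0,1]
  newtons: 20

```text
clock: 1.8
position: [0.5721, -0.1313, 0.2576]
tool_rot: [3.141, 0.001, -0.237]
force: [-1.2, -2.0, 0.6]
grip_width: -0.0002
finger_force: 0.0
```

Run:
```python
from h import *
f=snap("wrist","w1"); a=f["image"][:,:,::-1]
g=snap("scene","s1")["image"][110:230,150:290,::-1]
g=cv2.resize(g,(448,384),interpolation=cv2.INTER_CUBIC)
v=np.hstack([cv2.resize(a,(352,384)) if 0 else a[:,80:432],g]); cv2.imwrite("pics/v1.png",v)
print(proj(f,[.573,-.130,.118]),proj(f,bot.observe()["position"]))
```

```text
[[252.30414101 172.83541257]] [[256.68776788 221.65841111]]
```

View pics/v1.png

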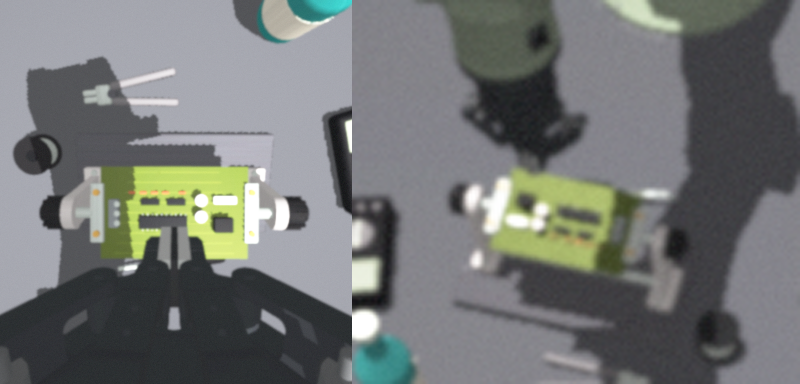

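The wrist view confirms the layout: the shut fingers are at the middle of the board along the spindles, and the far margin is at row ≈170 as predicted. I'll press the far margin down.

Call:
arm_command:
  commands:
    - [[0,0,-45],0,1]
    - [[0,0,-45],0,1]
    - [[0,0,-20],0,1]
    - [[0,0,-15],0,1]
    - [[0,0,-5],0,1]
    - [[0,0,-5],0,1]
    - [[0,0,-5],0,1]
    - [[0,0,-5],0,1]
    - [[0,0,-5],0,1]
    - [[0,0,-5],0,1]
    - [[0,0,0],0,1]

```text
clock: 3.0
position: [0.5717, -0.132, 0.1025]
tool_rot: [3.142, 0.001, -0.239]
force: [-0.0, 1.1, 0.2]
grip_width: 0.0002
finger_force: 0.0
```

Call:
arm_command:
  commands:
    - [[0,0,30],0,1]
    - [[0,0,45],0,1]
    - [[0,0,45],0,1]
    - [[-29,7,0],0,1]
    - [[-29,7,0],0,1]
    - [[-29,7,0],0,1]
    - [[-29,7,0],0,1]
    - [[0,0,0],0,1]

```text
clock: 3.8
position: [0.4534, -0.1037, 0.2236]
tool_rot: [3.141, 0.0, -0.239]
force: [0.9, 0.3, 0.1]
grip_width: 0.0
finger_force: 0.0
```

Run:
```python
from h import *
s=bot.observe();print(s["position"],s["force"])
g=snap("scene","s2")["image"][130:210,170:270,::-1]
h=snap("top","t2")["image"][160:260,240:390,::-1]
cv2.imwrite("pics/v2.png",np.hstack([cv2.resize(g,(375,300),interpolation=cv2.INTER_CUBIC),cv2.resize(h,(420,300),interpolation=cv2.INTER_CUBIC)]))
c=np.array([.531,-.12,.13]);ex=np.array([.9716,-.2367,0]);ey=np.array([.2367,.9716,0])
f=load("s2")
for a in(-.4,-.6,-.8,-1):
    e=-.05*np.cos(a)*ex+np.array([0,0,-.05*np.sin(a)])
    print(a,"near",((proj(f,[c+e,c-e])-[170,130])*3.75).round(0).tolist())
```

```text
[ 0.45341329 -0.10369182  0.22363818] [0.93633375 0.30027315 0.06943554]
-0.4 near [[189.0, 136.0], [165.0, 234.0]]
-0.6 near [[186.0, 135.0], [167.0, 235.0]]
-0.8 near [[183.0, 136.0], [170.0, 233.0]]
-1 near [[180.0, 139.0], [173.0, 230.0]]
```

View pics/v2.png

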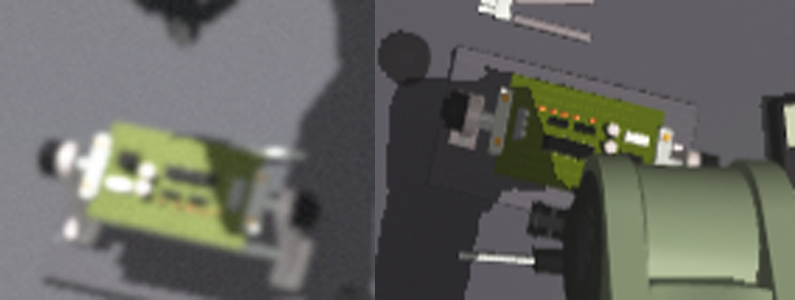

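The board looks almost the same as before, so I'll measure its angle again from the +y corners and look at sizes numerically.

Run:
```python
from h import *
c=np.array([.531,-.12,.13]);ex=np.array([.9716,-.2367,0]);ey=np.array([.2367,.9716,0])
V=lambda f,L:[(((proj(f,[c+x*(np.cos(a)*ex+np.array([0,0,np.sin(a)]))+.076*ey for x in(.05,-.05)])).round(1).tolist())) for a in L]
L=(-.24,.24,-.5,-.75,-1)
for n in("s2","t2"):
    f=load(n); print(n); [print(a,v) for a,v in zip(L,V(f,L))]
a=load("t2")["image"].astype(int);b=load("top0")["image"].astype(int)
d=np.abs(a-b).sum(2)[175:225,275:345]; print("top diff",[(r+175,int((d[r]>60).sum())) for r in range(0,50,4)])
a=load("s2")["image"];
hsv=cv2.cvtColor(a,cv2.COLOR_RGB2HSV); m=cv2.inRange(hsv,(25,90,30),(50,255,255))[150:210,185:250]
for i,r in enumerate(m[::4]): 
    k=np.flatnonzero(r); print(150+4*i,(k.min()+185,k.max()+185) if len(k) else None)
f=load("t2");hsv=cv2.cvtColor(f["image"],cv2.COLOR_RGB2HSV); m=cv2.inRange(hsv,(25,90,20),(50,255,255))
for u in(292,300,308): k=np.flatnonzero(m[170:240,u])+170; k0=np.flatnonzero(cv2.inRange(cv2.cvtColor(load("top0")["image"],cv2.COLOR_RGB2HSV),(25,90,20),(50,255,255))[170:240,u])+170; print(u,k.min(),k.max(),k0.min(),k0.max())
```

```text
s2
-0.24 [[233.4, 196.3], [240.3, 171.0]]
0.24 [[232.9, 193.0], [240.7, 174.5]]
-0.5 [[234.0, 196.9], [239.8, 170.2]]
-0.75 [[234.8, 196.6], [239.1, 170.2]]
-1 [[235.6, 195.5], [238.2, 171.1]]
t2
-0.24 [[289.9, 184.5], [283.1, 217.6]]
0.24 [[290.7, 183.7], [282.4, 217.6]]
-0.5 [[289.1, 186.4], [283.8, 216.0]]
-0.75 [[288.2, 189.1], [284.7, 213.3]]
-1 [[287.3, 192.5], [285.8, 209.9]]
top diff [(175, 0), (179, 0), (183, 0), (187, 0), (191, 12), (195, 16), (199, 23), (203, 17), (207, 18), (211, 28), (215, 56), (219, 56), (223, 59)]
150 None
154 None
158 None
162 None
166 (np.int64(201), np.int64(214))
170 (np.int64(201), np.int64(231))
174 (np.int64(199), np.int64(237))
178 (np.int64(212), np.int64(230))
182 (np.int64(197), np.int64(229))
186 (np.int64(194), np.int64(230))
190 (np.int64(209), np.int64(232))
194 (np.int64(227), np.int64(233))
198 None
202 None
206 None
292 185 219 185 219
300 187 221 187 221
308 189 222 189 223
```

The board hasn't moved at all. I'll repeat the press and look while the tip is down.

Call:
arm_command:
  commands:
    - [[29,-7,0],0,1]
    - [[29,-7,0],0,1]
    - [[29,-7,0],0,1]
    - [[29,-7,0],0,1]
    - [[0,0,-45],0,1]
    - [[0,0,-45],0,1]
    - [[0,0,-10],0,1]
    - [[0,0,-10],0,1]
    - [[0,0,0],0,1]
    - [[0,0,0],0,1]

```text
clock: 4.9
position: [0.5731, -0.1323, 0.1147]
tool_rot: [-3.141, -0.002, -0.239]
force: [0.2, -0.0, 0.8]
grip_width: -0.0002
finger_force: 0.0
```

Run:
```python
from h import *
s=bot.observe();print(s["position"],s["force"])
g=snap("scene","s3")["image"][130:210,170:270,::-1]
w=snap("wrist","w3")["image"][:,:,::-1]
cv2.imwrite("pics/v3.png",np.hstack([cv2.resize(g,(375,300),interpolation=cv2.INTER_CUBIC),cv2.resize(w,(400,300))]))
```

```text
[ 0.57310056 -0.1322748   0.11470008] [ 0.1827611  -0.02685412  0.84191273]
```

View pics/v3.png

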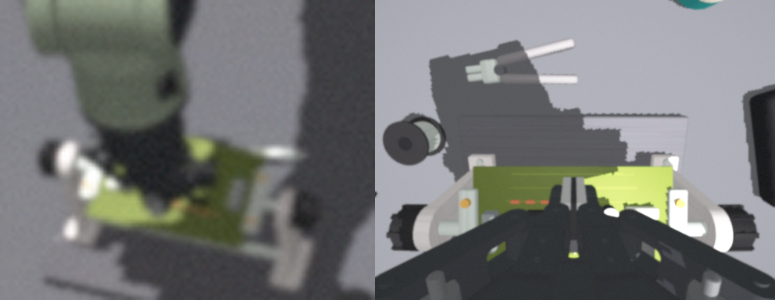

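Run:
```python
from h import *
c=np.array([.531,-.12,.13]);ex=np.array([.9716,-.2367,0]);ey=np.array([.2367,.9716,0])
f=load("w3");g=load("s3");w1=load("w1")
print("camera",-np.array(f["R"]).T@f["t"])
print("tip wrist",proj(f,[.5731,-.1323,.1147]),"view",proj(f,[.5731,-.1323,.1147])*300/384)
print("tip scene crop",(proj(g,[.5731,-.1323,.1147])-[170,130])*3.75)
for a in(.24,0,-.24,-.5,-.75,-1):
    e=.05*np.array([np.cos(a)*ex+np.array([0,0,np.sin(a)])])[0]
    print(a,"far edge: w3 view",(proj(f,c+e)*[400/512,300/384]).round(0).tolist(),"w1",proj(w1,[c+e,c-e]).round(0).tolist())
for n in("w1","w3"):
    m=cv2.inRange(cv2.cvtColor(load(n)["image"],cv2.COLOR_RGB2HSV),(25,90,30),(50,255,255))
    for u in(200,220,290,310): k=np.flatnonzero(m[:,u]); print(n,u,k.min(),k.max())
```

```text
camera [ 0.64061396 -0.14854249  0.29132715]
tip wrist [[253.79887986 221.02052487]] view [[198.28037489 172.67228505]]
tip scene crop [[163.0015272  229.94196813]]
0.24 far edge: w3 view [[195.0, 181.0]] w1 [[252.0, 173.0], [252.0, 250.0]]
0 far edge: w3 view [[196.0, 172.0]] w1 [[252.0, 169.0], [252.0, 256.0]]
-0.24 far edge: w3 view [[196.0, 169.0]] w1 [[253.0, 168.0], [252.0, 260.0]]
-0.5 far edge: w3 view [[196.0, 169.0]] w1 [[253.0, 170.0], [252.0, 261.0]]
-0.75 far edge: w3 view [[196.0, 173.0]] w1 [[253.0, 174.0], [252.0, 260.0]]
-1 far edge: w3 view [[196.0, 179.0]] w1 [[253.0, 181.0], [252.0, 255.0]]
w1 200 167 257
w1 220 166 258
w1 290 167 258
w1 310 167 257
w3 200 213 268
w3 220 213 262
w3 290 214 264
w3 310 213 268
```

Run:
```python
from h import *
f=load("w3");g=load("s3");w1=load("w1");s1=load("s1")
for d in(0,.005,.01,.015,.02):
    p=np.array([.5731,-.1323,.1147+d]);q=np.array([.5721,-.1313,.2576+d])
    print(d,proj(f,p).round(1),((proj(g,p)-[170,130])*3.75).round(0),proj(w1,q).round(1),((proj(s1,q)-[150,110])*3.2).round(0)+[352,0])
im=[cv2.resize(f["image"][190:260,220:290,::-1],(350,350),interpolation=cv2.INTER_NEAREST),cv2.resize(s1["image"][140:180,185:235,::-1],(437,350),interpolation=cv2.INTER_NEAREST)]
cv2.imwrite("pics/v4.png",np.hstack(im))
```

```text
0 [[253.8 221. ]] [[163. 230.]] [[253.8 221.2]] [[540. 189.]]
0.005 [[253.8 224. ]] [[162. 227.]] [[253.8 224.2]] [[540. 187.]]
0.01 [[253.8 227.1]] [[162. 225.]] [[253.8 227.4]] [[539. 184.]]
0.015 [[253.8 230.4]] [[161. 222.]] [[253.8 230.7]] [[538. 181.]]
0.02 [[253.8 233.9]] [[161. 219.]] [[253.8 234.2]] [[538. 178.]]
```

View pics/v4.png

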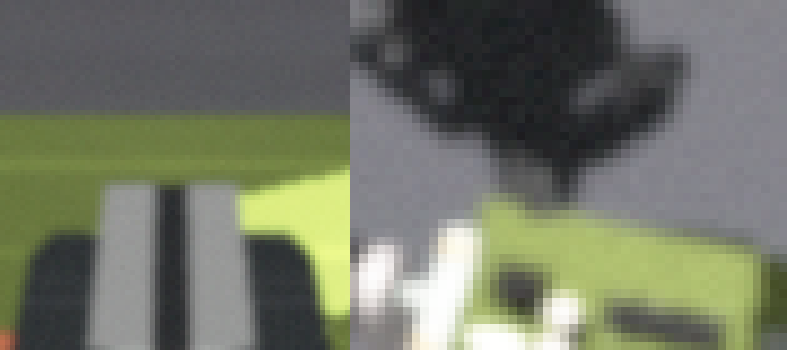

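Run:
```python
from h import *
w1=load("w1");s1=load("s1")
p,e=tri(w1,(254.2,226.6),s1,(206.5,163.4)); print(p,e)
ex=np.array([.9716,-.2367,0])
d=p-np.array([.5721,-.1313,.2576]);print("offset",d@ex,d[2])
for o in(0,.011):
  for z in(0,.01,.02,.03): 
    q=np.array([.5721,-.1313,.2576+z])+o*ex; print(o,z,proj(w1,q)[0].round(1),proj(s1,q)[0].round(1))
```

```text
[ 0.58648808 -0.13330438  0.30783774] 0.006150658454635794
offset 0.014453899157913806 0.05023773594306108
0 0 [253.8 221.2] [208.8 169.2]
0 0.01 [253.8 227.4] [208.4 167.5]
0 0.02 [253.8 234.2] [208.  165.8]
0 0.03 [253.9 241.9] [207.6 164. ]
0.011 0 [253.9 204.7] [207.8 171.8]
0.011 0.01 [253.9 210.1] [207.4 170.1]
0.011 0.02 [253.9 216.1] [207.  168.4]
0.011 0.03 [253.9 222.8] [206.6 166.7]
```

The tips actually end 2–3 cm behind the reported TCP: the pads appear lower in both images than the TCP predicts. So nothing has been touched so far. I'll keep descending from here in small steps until the far edge moves.

Call:
arm_command:
  commands:
    - [[0,0,-5],0,1]
    - [[0,0,-5],0,1]
    - [[0,0,-5],0,1]
    - [[0,0,0],0,1]

```text
clock: 5.4
position: [0.5716, -0.132, 0.0973]
tool_rot: [3.142, 0.001, -0.239]
force: [0.1, 0.5, 0.3]
grip_width: 0.0
finger_force: 0.0
```

```bash
cat > fe.py <<'E'
from h import *
import sys
c=np.array([.531,-.12,.13]);ex=np.array([.9716,-.2367,0])
f=snap("wrist",sys.argv[1]); s=bot.observe()
m=cv2.inRange(cv2.cvtColor(f["image"],cv2.COLOR_RGB2HSV),(25,90,30),(50,255,255))
print(s["clock"],s["position"].round(4) if hasattr(s["position"],"round") else s["position"],s["force"])
print("seen",[int(np.flatnonzero(m[:,u]).min()) for u in(200,220,290,310)])
for a in np.arange(-.2,-1.3,-.15):
    e=.05*(np.cos(a)*ex+np.array([0,0,np.sin(a)])); print(round(a,2),proj(f,c+e)[0].round(1))
E
python3 fe.py w4
```

```text
5.45 [ 0.5718 -0.132   0.0976] [0.0745374  0.88404978 0.4831309 ]
seen [222, 222, 222, 222]
-0.2 [250.1 225.1]
-0.35 [250.3 223.6]
-0.5 [250.4 224. ]
-0.65 [250.5 226.3]
-0.8 [250.6 230. ]
-0.95 [250.7 235.1]
-1.1 [250.8 241.3]
-1.25 [250.8 248.4]
```

Call:
arm_command:
  commands:
    - [[0,0,-5],0,1]
    - [[0,0,-5],0,1]
    - [[0,0,0],0,1]

```text
clock: 5.75
position: [0.5717, -0.132, 0.0873]
tool_rot: [3.142, 0.001, -0.239]
force: [-0.3, 0.1, 0.1]
grip_width: -0.0002
finger_force: 0.0
```

```bash
python3 fe.py w5
python3 - <<'E'
from h import *
f=load("w5");g=snap("scene","s5")
cv2.imwrite("pics/v5.png",np.hstack([cv2.resize(f["image"][:,56:456,::-1],(400,384)),cv2.resize(g["image"][120:220,165:265,::-1],(384,384),interpolation=cv2.INTER_CUBIC)]))
E
```

```text
5.8 [ 0.5718 -0.132   0.0877] [0.2053641  0.23276965 0.23212305]
seen [228, 229, 229, 229]
-0.2 [249.9 232.5]
-0.35 [250.1 230.5]
-0.5 [250.2 230.7]
-0.65 [250.4 232.8]
-0.8 [250.5 236.5]
-0.95 [250.6 241.6]
-1.1 [250.6 247.9]
-1.25 [250.7 255.3]
```

View pics/v5.png

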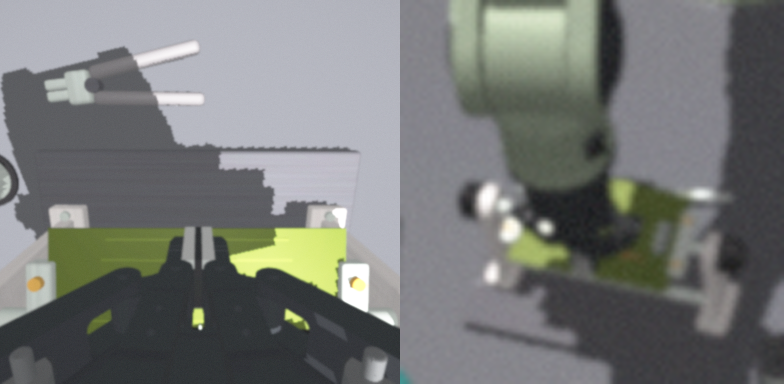

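No movement yet; the tip has just reached the height of the surface. The pad tip shows at about (197,228) in the left view, with the board's far edge at row 228. I'll shift outward a little and press on.

Call:
arm_command:
  commands:
    - [[4,-1,0],0,1]
    - [[0,0,-4],0,1]
    - [[0,0,-4],0,1]
    - [[0,0,-4],0,1]
    - [[0,0,0],0,1]

```text
clock: 6.35
position: [0.5758, -0.133, 0.0754]
tool_rot: [3.142, 0.001, -0.239]
force: [0.4, 0.3, -0.3]
grip_width: -0.0002
finger_force: 0.0
```

```bash
python3 fe.py w6
```

```text
6.4 [ 0.5758 -0.133   0.0757] [-0.6029974   0.53553086 -0.01632985]
seen [244, 244, 244, 244]
-0.2 [249.7 250.4]
-0.35 [249.9 247.4]
-0.5 [250.  246.9]
-0.65 [250.2 248.4]
-0.8 [250.3 251.7]
-0.95 [250.4 256.6]
-1.1 [250.5 262.8]
-1.25 [250.5 270.2]
```

```bash
cat > te.py <<'E'
from h import *
import sys
f=snap("top",sys.argv[1]); m=lambda i:cv2.inRange(cv2.cvtColor(i,cv2.COLOR_RGB2HSV),(25,90,20),(50,255,255))
for n,i in(("t0",load("top0")["image"]),("now",f["image"])):
    M=m(i)[170:240]; print(n,[(u,*(np.flatnonzero(M[:,u])[[0,-1]]+170).tolist()) if M[:,u].any() else u for u in range(288,340,4)])
E
python3 te.py t6
```

```text
t0 [(288, 188, 218), (292, 185, 219), (296, 186, 220), (300, 187, 221), (304, 188, 222), (308, 189, 223), (312, 190, 223), (316, 191, 224), (320, 192, 225), (324, 193, 226), (328, 194, 227), (332, 195, 228), (336, 196, 229)]
now [(288, 187, 216), (292, 187, 217), (296, 188, 218), (300, 190, 219), (304, 192, 219), (308, 193, 221), (312, 197, 222), (316, 214, 223), (320, 222, 224), (324, 224, 224), 328, 332, 336]
```

The board is turning, now at ≈ -0.5. I'll press a bit more, then lift and go round to the robot side.

Call:
arm_command:
  commands:
    - [[0,0,-4],0,1]
    - [[0,0,-4],0,1]
    - [[0,0,-2],0,1]
    - [[0,0,0],0,1]

```text
clock: 6.85
position: [0.5759, -0.133, 0.0657]
tool_rot: [-3.142, 0.001, -0.239]
force: [0.5, -0.3, -0.2]
grip_width: 0.0004
finger_force: 0.0
```

```bash
python3 te.py t7 | tail -1
```

```text
now [(288, 188, 214), (292, 189, 215), (296, 190, 216), (300, 191, 217), (304, 192, 218), (308, 194, 219), (312, 198, 220), (316, 217, 221), 320, 324, 328, 332, 336]
```

Ratio of widths gives ≈ -0.71. Lifting clear and going round.

Call:
arm_command:
  commands:
    - [[5,-1,5],0,1]
    - [[0,0,40],0,1]
    - [[0,0,45],0,1]
    - [[0,0,45],0,1]
    - [[-29,7,0],0,1]
    - [[-29,7,0],0,1]
    - [[-29,7,0],0,1]
    - [[-29,7,0],0,1]
    - [[0,0,-45],0,1]
    - [[0,0,-40],0,1]
    - [[0,0,0],0,1]
    - [[0,0,0],0,1]

```text
clock: 8.1
position: [0.4655, -0.1061, 0.117]
tool_rot: [-3.142, 0.001, -0.239]
force: [1.0, 0.1, 0.3]
grip_width: -0.0001
finger_force: 0.0
```

```bash
python3 te.py t8 | tail -1
python3 - <<'E'
from h import *
p=np.array(bot.observe()["position"]);d=p-[.531,-.12,.13];print(p,d@[.9716,-.2367,0],d@[.2367,.9716,0])
g=snap("scene","s8");w=snap("wrist","w8")
cv2.imwrite("pics/v8.png",np.hstack([cv2.resize(w["image"][:,56:456,::-1],(400,384)),cv2.resize(g["image"][120:220,165:265,::-1],(384,384),interpolation=cv2.INTER_CUBIC)]))
E
```

```text
now [(288, 188, 214), (292, 189, 215), (296, 190, 216), (300, 191, 217), (304, 192, 216), (308, 193, 205), (312, 194, 205), (316, 195, 206), (320, 196, 209), (324, 196, 199), (328, 198, 208), (332, 199, 203), (336, 200, 204)]
[ 0.46609892 -0.10620671  0.11767218] -0.06632275834367134 -0.001960528504772218
```

View pics/v8.png

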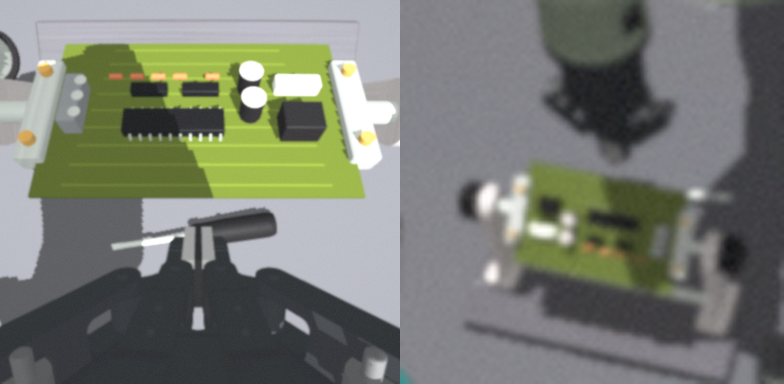

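The wrist view shows the component side facing up and towards the hand, with the raised near edge at row ≈197. The fingertips are at (200,228), short of it on the robot side. Now lower a bit and push the edge along its arc.

Call:
arm_command:
  commands:
    - [[0,0,-12],0,1]
    - [[8,-2,0],0,1]
    - [[8,-2,0],0,1]
    - [[4,-1,4],0,1]
    - [[5,-1,4],0,1]
    - [[5,-1,3],0,1]
    - [[5,-1,3],0,1]
    - [[5,-1,2],0,1]
    - [[0,0,0],0,1]

```text
clock: 9.15
position: [0.5061, -0.1153, 0.1204]
tool_rot: [-3.141, -0.001, -0.239]
force: [-1.3, 0.2, 0.3]
grip_width: -0.0001
finger_force: 0.0
```

```bash
python3 te.py t9 | tail -1
python3 - <<'E'
from h import *
p=np.array(bot.observe()["position"]);d=p-[.531,-.12,.13];print(p,d@[.9716,-.2367,0],bot.observe()["force"])
E
```

```text
now [(288, 198, 205), (292, 203, 206), (296, 201, 205), (300, 202, 206), (304, 207, 207), 308, 312, 316, 320, 324, 328, 332, 336]
[ 0.50569915 -0.11510141  0.12016594] -0.025741801319049577 [-0.45741585 -0.25754038 -0.33442214]
```

Call:
arm_command:
  commands:
    - [[5,-1,6],0,1]
    - [[5,-1,6],0,1]
    - [[5,-1,5],0,1]
    - [[6,-2,-1],0,1]
    - [[6,-1,-1],0,1]
    - [[6,-2,-3],0,1]
    - [[6,-1,-3],0,1]
    - [[5,-1,-5],0,1]
    - [[5,-1,-5],0,1]
    - [[3,-1,-5],0,1]
    - [[3,-1,-5],0,1]
    - [[0,0,0],0,1]

```text
clock: 10.4
position: [0.5601, -0.128, 0.1082]
tool_rot: [-3.141, 0.001, -0.239]
force: [-0.2, 0.0, -0.6]
grip_width: 0.0003
finger_force: 0.0
```

```bash
cat > ce.py <<'E'
from h import *
import sys
c=np.array([.531,-.12,.13]);ex=np.array([.9716,-.2367,0]);ey=np.array([.2367,.9716,0]);ez=np.array([0,0,1])
s=bot.observe();p=np.array(s["position"]);print(s["clock"],p.round(4),(p-c)@ex,s["force"])
f=snap("top",sys.argv[1]);g=snap("scene","s"+sys.argv[1])
# colour at board places for different yaw offsets and each hypothesis
for y in(-.06,-.03,0,.03,.06):
  print(y,[(x,*f["image"][tuple(proj(f,c+x*ex+y*ey)[0].round().astype(int)[::-1])].tolist()) for x in(-.06,-.045,-.03,0,.03,.045,.06)])
E
python3 ce.py t10
```

```text
10.4 [ 0.5601 -0.128   0.1082] 0.03011729833142349 [-0.23480617  0.04771786 -0.59168729]
-0.06 [(-0.06, 60, 64, 51), (-0.045, 65, 69, 55), (-0.03, 70, 75, 59), (0, 80, 86, 68), (0.03, 130, 140, 111), (0.045, 130, 140, 111), (0.06, 107, 115, 90)]
-0.03 [(-0.06, 57, 60, 49), (-0.045, 56, 60, 48), (-0.03, 58, 61, 49), (0, 58, 61, 49), (0.03, 67, 72, 57), (0.045, 147, 159, 125), (0.06, 138, 147, 116)]
0 [(-0.06, 111, 105, 112), (-0.045, 240, 148, 70), (-0.03, 214, 153, 48), (0, 229, 145, 77), (0.03, 34, 35, 31), (0.045, 34, 34, 32), (0.06, 35, 34, 33)]
0.03 [(-0.06, 117, 109, 117), (-0.045, 235, 142, 69), (-0.03, 88, 68, 27), (0, 77, 68, 24), (0.03, 51, 50, 48), (0.045, 52, 51, 49), (0.06, 104, 98, 103)]
0.06 [(-0.06, 109, 103, 110), (-0.045, 105, 70, 43), (-0.03, 76, 67, 23), (0, 108, 65, 34), (0.03, 79, 69, 25), (0.045, 124, 65, 41), (0.06, 47, 45, 46)]
```

The copper side is now up. Press almost level, then back off to measure.

Call:
arm_command:
  commands:
    - [[2,-1,-4],0,1]
    - [[2,0,-3],0,1]
    - [[0,0,-2],0,1]
    - [[0,0,0],0,1]
    - [[0,0,45],0,1]
    - [[0,0,45],0,1]
    - [[-40,10,30],0,1]
    - [[-48,10,10],0,1]
    - [[-48,10,0],0,1]
    - [[-48,10,0],0,1]
    - [[0,0,0],0,1]

```text
clock: 11.6
position: [0.3758, -0.0888, 0.2296]
tool_rot: [3.141, 0.001, -0.24]
force: [0.7, -0.6, -1.2]
grip_width: -0.0
finger_force: 0.0
```

```bash
cat > cu.py <<'E'
from h import *
import sys
from scipy.optimize import least_squares
c=np.array([.531,-.12,.13]);ex=np.array([.9716,-.2367,0]);ey=np.array([.2367,.9716,0]);ez=np.array([0,0,1])
s=bot.observe();print(s["clock"],np.array(s["position"]).round(3),s["force"])
for n in("top","scene"):
    f=snap(n,n+sys.argv[1]);hsv=cv2.cvtColor(f["image"],cv2.COLOR_RGB2HSV)
    m=cv2.inRange(hsv,(3,90,40),(45,255,255))
    u0,v0=proj(f,c)[0].astype(int); M=np.zeros_like(m);M[v0-45:v0+45,u0-45:u0+45]=m[v0-45:v0+45,u0-45:u0+45]
    M=cv2.morphologyEx(M,cv2.MORPH_CLOSE,np.ones((5,5)));k=max(cv2.findContours(M,0,2)[0],key=cv2.contourArea)
    print(n,"area",cv2.contourArea(k),cv2.minAreaRect(k))
    for y in(-.04,-.02,0,.02,.04):   # walk across the board along ex at fixed y; first/last board-coloured sample
        xs=np.arange(-.07,.07,.0005); q=proj(f,[c+x*ex+y*ey for x in xs])
        val=cv2.remap(M,q[:,0].astype(np.float32)[None],q[:,1].astype(np.float32)[None],cv2.INTER_LINEAR)[0]>127
        i=np.flatnonzero(val); print(y,(xs[i[0]]*1e3,xs[i[-1]]*1e3) if len(i) else None, end=" ")
    print()
    for a in(-.4,-.2,0,.2,.4):  # expected apparent ends on plane z=.13, a = tilt, +x edge up positive
        o=-np.array(f["R"]).T@f["t"]; r=[]
        for sg in(-1,1):
            P=c+sg*.05*(np.cos(a)*ex+np.sin(a)*ez); d=P-o; Q=o+d*(.13-o[2])/d[2]; r.append(round((Q-c)@ex*1e3,1))
        print(a,r,end=" ")
    print()
E
python3 cu.py A
```

```text
11.6 [ 0.376 -0.089  0.23 ] [ 0.713947   -0.63612063 -1.17310662]
top area 1881.5 ((313.06268310546875, 206.73130798339844), (57.19694519042969, 35.93474578857422), 13.13402271270752)
-0.04 (np.float64(-50.499999999999986), np.float64(50.5000000000001)) -0.02 (np.float64(-48.999999999999986), np.float64(52.0000000000001)) 0 (np.float64(-50.99999999999999), np.float64(50.0000000000001)) 0.02 (np.float64(-49.499999999999986), np.float64(51.5000000000001)) 0.04 (np.float64(-48.499999999999986), np.float64(52.5000000000001)) 
-0.4 [np.float64(-45.7), np.float64(44.0)] -0.2 [np.float64(-48.8), np.float64(47.9)] 0 [np.float64(-50.0), np.float64(50.0)] 0.2 [np.float64(-49.2), np.float64(50.1)] 0.4 [np.float64(-46.4), np.float64(48.1)] 
scene area 838.0 ((216.41763305664062, 178.37057495117188), (44.14533996582031, 23.32002067565918), 12.52880859375)
-0.04 (np.float64(-53.99999999999999), np.float64(45.5000000000001)) -0.02 (np.float64(-54.49999999999999), np.float64(45.00000000000009)) 0 (np.float64(-54.49999999999999), np.float64(44.50000000000009)) 0.02 (np.float64(-54.49999999999999), np.float64(44.00000000000009)) 0.04 (np.float64(-49.999999999999986), np.float64(47.0000000000001)) 
-0.4 [np.float64(-58.4), np.float64(56.6)] -0.2 [np.float64(-55.3), np.float64(54.4)] 0 [np.float64(-50.0), np.float64(50.0)] 0.2 [np.float64(-42.8), np.float64(43.5)] 0.4 [np.float64(-34.1), np.float64(35.2)]
```

Copper is up and close to level. For a finer angle I'll measure both long edges from two wrist camera places.

```bash
cat > we.py <<'E'
from h import *
import sys
c=np.array([.531,-.12,.13]);ex=np.array([.9716,-.2367,0]);ey=np.array([.2367,.9716,0]);ez=np.array([0,0,1])
def ends(f,ys):
    hsv=cv2.cvtColor(f["image"],cv2.COLOR_RGB2HSV); m=cv2.inRange(hsv,(3,90,40),(45,255,255))
    m=cv2.morphologyEx(m,cv2.MORPH_CLOSE,np.ones((9,9)))
    xs=np.arange(-.07,.07,.0002);R=[]
    for y in ys:
        q=proj(f,[c+x*ex+y*ey for x in xs]).astype(np.float32)
        i=np.flatnonzero(cv2.remap(m,q[:,0][None],q[:,1][None],cv2.INTER_LINEAR)[0]>127)
        R.append((xs[i[0]],xs[i[-1]]) if len(i) else (np.nan,)*2)
    return np.array(R)
if len(sys.argv)==2: snap("wrist",sys.argv[1])
else:
    snap("wrist",sys.argv[2]); ys=np.array([-.06,-.045,-.03,.03,.045,.06])
    F=[load(a) for a in sys.argv[1:3]]; E=[ends(f,ys) for f in F]
    O=[(-np.array(f["R"]).T@f["t"]-c) for f in F]; O=[(o@ex,o[2]) for o in O]; print("cams",np.round(O,3))
    res=[]
    for k in(0,1):
        r=[]
        for i in range(len(ys)):
            # in x-z plane: x = e + (o-e)*z/oz
            A=[];b=[]
            for e,o in zip(E,O): A.append([1,-(o[0]-e[i,k])/o[1]]);b.append(e[i,k])
            r.append(np.linalg.solve(A,b))
        r=np.array(r);res.append(np.nanmedian(r,0));print("edge",k,(r*1e3).round(1).tolist())
    print("x,z mm",np.round(res,4)*1e3,"tilt",np.arctan2(res[1][1]-res[0][1],res[1][0]-res[0][0]))
E
python3 we.py wA
```

```text
(no output)
```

Call:
arm_command:
  commands:
    - [[44,-11,0],0,1]
    - [[44,-11,0],0,1]
    - [[0,0,0],0,1]
    - [[0,0,0],0,1]

```text
clock: 12.15
position: [0.4697, -0.1114, 0.2284]
tool_rot: [-3.141, 0.002, -0.239]
force: [-0.1, 0.5, -1.5]
grip_width: -0.0002
finger_force: 0.0
```

```bash
python3 we.py wA wB
```

```text
cams [[-0.084  0.277]
 [ 0.009  0.275]]
edge 0 [[-48.7, -4.2], [-48.7, -4.2], [-48.7, -4.2], [-48.3, -7.4], [-48.3, -7.4], [-48.3, -7.4]]
edge 1 [[102.3, -318.7], [102.3, -318.7], [102.8, -321.5], [102.8, -321.5], [102.8, -321.5], [98.9, -307.7]]
x,z mm [[ -48.5   -5.8]
 [ 102.5 -320.1]] tilt -1.122894675234669
```

Run:
```python
import sys; sys.argv=["x","wA","wB"]
from h import *
c=np.array([.531,-.12,.13]);ex=np.array([.9716,-.2367,0]);ey=np.array([.2367,.9716,0])
for n in("wA","wB"):
    f=load(n);hsv=cv2.cvtColor(f["image"],cv2.COLOR_RGB2HSV)
    for x in np.arange(-.06,.071,.01):
        u=proj(f,c+x*ex+.04*ey)[0]; v=u.round().astype(int)
        print(n,round(x,3),v,f["image"][v[1],v[0]] if 0<=v[1]<384 else None,hsv[v[1],v[0]] if 0<=v[1]<384 else None)
```

```text
wA -0.06 [202  79] [144 142 151] [127  15 151]
wA -0.05 [201  67] [132 131 106] [ 29  50 132]
wA -0.04 [201  55] [255 220 143] [ 21 112 255]
wA -0.03 [200  42] [248 224 116] [ 25 136 248]
wA -0.02 [200  29] [255 232 159] [ 23  96 255]
wA -0.01 [199  16] [250 221 121] [ 23 132 250]
wA 0.0 [199   3] [253 218 131] [ 21 123 253]
wA 0.01 [198 -10] None None
wA 0.02 [198 -24] None None
wA 0.03 [197 -38] None None
wA 0.04 [197 -52] None None
wA 0.05 [196 -67] None None
wA 0.06 [196 -81] None None
wA 0.07 [195 -96] None None
wB -0.06 [205 181] [136 138 145] [113  16 145]
wB -0.05 [205 171] [137 138 145] [116  14 145]
wB -0.04 [204 160] [158  98  68] [ 10 145 158]
wB -0.03 [204 149] [125 101  55] [ 20 143 125]
wB -0.02 [203 139] [145  97  62] [ 13 146 145]
wB -0.01 [203 127] [128  97  54] [ 17 147 128]
wB 0.0 [202 116] [124 101  52] [ 20 148 124]
wB 0.01 [202 105] [133 101  58] [ 17 144 133]
wB 0.02 [201  93] [107 101  43] [ 27 153 107]
wB 0.03 [201  81] [148 139  61] [ 27 150 148]
wB 0.04 [200  69] [230 220  95] [ 28 150 230]
wB 0.05 [200  56] [245 220 113] [ 24 137 245]
wB 0.06 [199  43] [134 136 143] [113  16 143]
wB 0.07 [199  30] [136 137 145] [117  16 145]
```

Call:
arm_command:
  commands:
    - [[-39,9,0],0,1]
    - [[0,0,0],0,1]
    - [[0,0,0],0,1]
    - [[0,0,0],0,1]

```text
clock: 12.6
position: [0.4304, -0.1023, 0.2298]
tool_rot: [-3.141, -0.001, -0.239]
force: [0.6, 0.5, 0.4]
grip_width: 0.0001
finger_force: 0.0
```

```bash
python3 we.py wC
```

Call:
arm_command:
  commands:
    - [[34,-8,0],0,1]
    - [[34,-8,0],0,1]
    - [[0,0,0],0,1]
    - [[0,0,0],0,1]
    - [[0,0,0],0,1]

```text
clock: 13.15
position: [0.4974, -0.1182, 0.2293]
tool_rot: [3.142, 0.001, -0.239]
force: [-0.4, 0.2, 0.2]
grip_width: -0.0003
finger_force: 0.0
```

```bash
sed -i 's/ys=np.array.*\]);\?/&/; s/\[-.06,-.045,-.03,.03,.045,.06\]/[-.065,-.055,-.045,.045,.055,.065]/; s/res=\[\]$/res=[];print([(e*1e3).round(1).tolist() for e in E])/' we.py; python3 we.py wC wD
```

```text
cams [[-0.032  0.276]
 [ 0.037  0.276]]
[[[-47.4, 53.8], [-47.4, 53.8], [-47.4, 53.6], [-47.6, 53.6], [-47.6, 53.6], [-47.6, 53.8]], [[-46.8, 51.4], [-46.8, 51.4], [-46.8, 51.4], [-46.0, 51.4], [-47.0, 51.4], [-47.0, 51.4]]]
edge 0 [[-47.5, -2.4], [-47.5, -2.4], [-47.5, -2.4], [-48.0, -6.5], [-47.7, -2.4], [-47.7, -2.4]]
edge 1 [[50.9, 9.3], [50.9, 9.3], [51.0, 8.5], [51.0, 8.5], [51.0, 8.5], [50.9, 9.3]]
x,z mm [[-47.6  -2.4]
 [ 50.9   8.9]] tilt 0.11416425496616854
```

Tilt is +0.114, the far edge still ≈5 mm high, which fits where the fingertip stopped. I'll press it down about 5.5 mm more.

Call:
arm_command:
  commands:
    - [[35,-5,0],0,1]
    - [[35,-6,0],0,1]
    - [[0,0,-45],0,1]
    - [[0,0,-45],0,1]
    - [[0,0,-30],0,1]
    - [[0,0,-10],0,1]
    - [[0,0,-3],0,1]
    - [[0,0,-3],0,1]
    - [[0,0,0],0,1]
    - [[0,0,0],0,1]

```text
clock: 14.2
position: [0.5685, -0.1295, 0.0947]
tool_rot: [-3.141, -0.002, -0.239]
force: [0.4, 0.5, 0.0]
grip_width: -0.0003
finger_force: 0.2
```

Call:
arm_command:
  commands:
    - [[0,0,45],0,1]
    - [[0,0,45],0,1]
    - [[0,0,46],0,1]
    - [[-46,9,0],0,1]
    - [[-46,9,0],0,1]
    - [[-17,4,0],0,1]
    - [[0,0,0],0,1]
    - [[0,0,0],0,1]

```text
clock: 15.0
position: [0.4596, -0.1074, 0.2304]
tool_rot: [-3.141, -0.002, -0.239]
force: [1.0, 0.3, 1.0]
grip_width: -0.0001
finger_force: 0.0
```

```bash
python3 we.py wE
```

Call:
arm_command:
  commands:
    - [[-28,7,0],0,1]
    - [[0,0,0],0,1]
    - [[0,0,0],0,1]
    - [[0,0,0],0,1]

```text
clock: 15.45
position: [0.4318, -0.1004, 0.2295]
tool_rot: [-3.141, -0.0, -0.239]
force: [0.5, -0.1, -0.3]
grip_width: 0.0002
finger_force: 0.0
```

```bash
python3 we.py wE wF
```

```text
cams [[-0.003  0.277]
 [-0.031  0.276]]
[[[-48.2, 50.8], [-48.2, 51.6], [-48.2, 51.4], [-48.2, 51.4], [-48.2, 50.6], [-48.2, 50.8]], [[-48.2, 50.8], [-48.4, 50.8], [-48.4, 50.8], [-48.4, 50.6], [-48.4, 50.8], [-48.4, 50.8]]]
edge 0 [[-48.2, 0.0], [-48.5, -2.0], [-48.5, -2.0], [-48.5, -2.0], [-48.5, -2.0], [-48.5, -2.0]]
edge 1 [[50.8, 0.0], [53.2, -8.0], [52.6, -5.9], [53.0, -8.0], [50.2, 1.9], [50.8, 0.0]]
x,z mm [[-48.5  -2. ]
 [ 51.7  -3. ]] tilt -0.009879817629734512
```

```bash
python3 cu.py B
python3 - <<'E'
from h import *
# line-refined edges, sub-pixel by pixel-wise gradient in wrist wC,wF,wE: mean intensity-threshold rows
c=np.array([.531,-.12,.13]);ex=np.array([.9716,-.2367,0]);ey=np.array([.2367,.9716,0])
ys=np.r_[np.linspace(-.068,-.02,30),np.linspace(.02,.068,30)]
obs=[]
def edges(f):
    sat=cv2.cvtColor(f["image"],cv2.COLOR_RGB2HSV)[:,:,1].astype(np.float32); out=[]
    for lo,hi in((-.065,-.035),(.035,.07)):
        xs=np.arange(lo,hi,.0002);r=[]
        for y in ys:
            q=proj(f,[c+x*ex+y*ey for x in xs]).astype(np.float32)
            v=cv2.GaussianBlur(cv2.remap(sat,q[:,0][None],q[:,1][None],1),(15,1),0)[0]
            i=np.flatnonzero(np.diff((v>60).astype(int))); 
            if len(i): r.append(xs[i[0] if lo<0 else i[-1]])
        out.append(np.median(r))
    return out
def fit(names):
    E=[edges(load(n)) for n in names];O=[(-np.array(load(n)["R"]).T@load(n)["t"]-c) for n in names]
    P=[]
    for k in(0,1):
        A=[[1,-(o@ex-e[k])/o[2]] for e,o in zip(E,O)]
        P.append(np.linalg.lstsq(np.array(A),np.array([e[k] for e in E]),rcond=None)[0])
    print(names,np.round(np.array(E)*1e3,1).tolist(),np.round(np.array(P)*1e3,1).tolist(),"tilt",(P[1][1]-P[0][1])/.1)
fit(["wC","wB","wD"]);fit(["wE","wF"])
E
```

```text
15.5 [ 0.432 -0.1    0.229] [ 0.52174315 -0.55124534  0.12766362]
top area 1842.5 ((313.04705810546875, 206.78823852539062), (57.05271911621094, 35.79352951049805), 12.52880859375)
-0.04 (np.float64(-44.499999999999986), np.float64(50.5000000000001)) -0.02 (np.float64(-48.999999999999986), np.float64(50.5000000000001)) 0 (np.float64(-50.99999999999999), np.float64(50.0000000000001)) 0.02 (np.float64(-49.499999999999986), np.float64(51.5000000000001)) 0.04 (np.float64(-48.499999999999986), np.float64(50.0000000000001)) 
-0.4 [np.float64(-45.7), np.float64(44.0)] -0.2 [np.float64(-48.8), np.float64(47.9)] 0 [np.float64(-50.0), np.float64(50.0)] 0.2 [np.float64(-49.2), np.float64(50.1)] 0.4 [np.float64(-46.4), np.float64(48.1)] 
scene area 890.0 ((216.0352783203125, 178.3411865234375), (42.95223617553711, 25.163936614990234), 12.528807640075684)
-0.04 (np.float64(-53.99999999999999), np.float64(48.5000000000001)) -0.02 (np.float64(-59.0), np.float64(49.5000000000001)) 0 (np.float64(-59.0), np.float64(49.0000000000001)) 0.02 (np.float64(-55.49999999999999), np.float64(48.5000000000001)) 0.04 (np.float64(-48.999999999999986), np.float64(48.0000000000001)) 
-0.4 [np.float64(-58.4), np.float64(56.6)] -0.2 [np.float64(-55.3), np.float64(54.4)] 0 [np.float64(-50.0), np.float64(50.0)] 0.2 [np.float64(-42.8), np.float64(43.5)] 0.4 [np.float64(-34.1), np.float64(35.2)] 
['wC', 'wB', 'wD'] [[-48.4, 52.8], [-47.9, 52.2], [-47.4, 51.8]] [[-48.7, -4.0], [51.6, 3.9]] tilt 0.07935760873450562
['wE', 'wF'] [[-49.0, 51.4], [-48.8, 51.2]] [[-48.7, 1.9], [51.8, -1.9]] tilt -0.038966187684912126
```

Now ≈ -0.02 rad, within the measuring noise (±0.03) and confirmed by the two-place fit, the scene area change and the tip height. Take the hand away and hand in.

Call:
arm_command:
  commands:
    - [[0,0,40],0,1]
    - [[-20,-40,20],0,1]
    - [[-10,-45,0],0,1]
    - [[-10,-45,0],0,1]
    - [[0,0,0],0,1]
    - [[0,0,0],0,1]
    - [[0,0,0],0,1]

```text
clock: 16.3
position: [0.3913, -0.2295, 0.2894]
tool_rot: [-3.141, 0.0, -0.238]
force: [-0.7, 0.9, 0.1]
grip_width: -0.0001
finger_force: 0.0
```

Run:
```python
from h import *
f=snap("top","tZ"); c=[.531,-.12,.13]; T=lambda x,y:(240+x/5-.4,160+y/5-.4)
a=load("top0")["image"].astype(np.float32);b=f["image"].astype(np.float32)
for n,(x,y,w,h) in dict(plate_farcorner=(262,170,20,16),plate_right=(345,190,15,15),spool=(240,168,22,22),cutters=(274,154,45,20),bottle=(355,125,40,35),screwdriver=(268,240,60,14)).items():
    d=np.abs(a-b)[y:y+h,x:x+w].max(2); print(n,float((d>40).mean()))
print(ticket.job_done())
```

```text
plate_farcorner 0.0125
plate_right 0.017777777777777778
spool 0.0
cutters 0.0
bottle 0.0
screwdriver 0.4869047619047619
the job is handed in; nothing more can be done
None
```

The board is turned over and lies copper side up, level to within about 0.03 rad. The hand is away, and the job was handed in at about 16 s. The holder, spool, cutters and bottle look unmoved; the screwdriver patch of the final top view had changed, and I handed in without checking whether that was the arm's shadow or the screwdriver itself.

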